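Set a board out on the sawing rest and hold it for the cut

TASK

Get the marked board ready for sawing: first take the reject off the sawing rest (the shorter board, with the knot hole and the pencilled cross) and leave it lying in the low black scrap bin beside the rest. Then slide the long board outward over the end of the rest that is away from that bin, without lifting it or letting it tip, until the pencil line squared across it stands right over the rest's edge. Most of the board then hangs free, so finish while still holding it: keep it in the fingers, pressed down flat on the rest and square to the edge, do not let go at the end, and leave the tools and other things on the bench where they are.

Things in the scene. Friction and masses are not known exactly. Their poses are not given: they have to be found in the camera images.
- board_center (a point): centre (half-way up) of the loose long board: bare hardwood 48 wide (its x) x 300 long (its y) x 28 thick (z up), lying on the sawing rest. Its +y end points outward, away from the bin, and already hangs over the rest's edge or nearly; the -y end is the tail that stays on the rest and is where to hold it. Pencil line 40 from the centre towards -y: 110 from the tail end, 190 from the outer end
- board_line (a point): middle of the long board's pencil line (3 wide, dark grey, across the top and down both sides), on its top face, 28 above the rest's top; axes as the board's
- reject_center (a point): centre (half-way up) of the reject: loose bare hardwood board 48 wide (its x) x 220 long (its y) x 28 thick, about 0.2 kg, a 26 diameter hole through it 62 from the centre towards +y, a pencilled cross 20 from the centre towards -y. On the rest beside the long board, nearly parallel, about 100 between centre lines, 35 or more clear between; either may be the nearer to the robot
- board: the long board itself, 0.2 to 0.42 kg; origin at the centre of its underside, 14 below board_center; axes the same. Slides on the rest at about 1 to 4 N. With its line over the rest's edge its weight lies 40 outside the edge, so it tips if let go
- reject: the reject itself; origin at the centre of its underside, 14 below reject_center; axes the same
- rest: sawing rest, a low stand fixed to the bench: flat beech top 220 wide (its x) x 320 long (its y) x 30 thick, top face 100 above the bench, on two beech trestle feet; the dog holes along its long sides are only dark spots. Origin on the bench under its middle, +y is outward (about the robot's left), turned by up to 0.25 rad
- rest_edge (a point): middle of the outward (+y) edge of the rest's top face, 160 from the rest's middle, 100 above the bench; its +y points outward over the edge, x along the edge, z up
- bin_floor (a point): centre of the inside floor (4 above the bench) of the scrap bin: open black plastic box, fixed, 300 long (its x) x 200 wide (its y) x 90 high outside, walls 4, rim 5 wider; thin scraps up to 12 high fixed on its floor. Long axis roughly square to the boards; stands to the robot's right of the rest; the row of black bins along the back is not it
- mallet: wooden joiner's mallet lying on the bench (head 62 x 115 x 56, handle 200 long); origin on the bench under its middle; to be left alone
- square: try square lying flat, dark wood stock 125 x 26 x 17 and steel blade 165 x 40; origin under the stock's middle; to be left alone
- plane: iron bench plane, 235 long, 55 wide, about 95 high, standing on its sole; origin under its middle; to be left alone
- tape: black pocket tape measure standing on edge, 66 x 36 x 62 high; origin under its middle; to be left alone
- glue: white glue bottle, diameter 64, 190 high, standing; origin under its middle; to be left alone
- screws: glass screw jar with a steel lid, diameter 66, 85 high; origin under its middle; to be left alone
- cork: cork sanding block 65 x 115 x 35 high; origin under its middle; to be left alone
Things that resemble listed ones, but are neither listed nor needed, are in the scene too. Leave any red look-alike of the reject alone.

How it is judged:
On the way, in this order (a step that is already met when the one before it is completed fails the run):
1. the reject lies in the scrap bin and has been let go (x of reject_center in the frame of bin_floor between -0.11 and 0.11 m and y of reject_center in the frame of bin_floor between -0.085 and 0.085 m and height (world z) of reject_center below 0.075 m and linear speed of reject below 0.03 m/s and contact force between the fingers and reject below 0.1 N), for 0.2 s.
2. the long board's pencil line stands over the rest's outward edge (y of board_line in the frame of rest_edge between -0.006 and 0.006 m and x of board_line in the frame of rest_edge between -0.095 and 0.095 m), for 0.2 s.
At the end, for the whole second after the job is handed in: Fingers hold the long board (over 1 N), which bears on the rest (over 1 N): pencil line within 6 mm of the rest's outward edge and within its width, board flat (0.04 rad), square (0.07 rad), still; the reject lies released and still in the bin, its centre below 75 mm (all of step 1 and all of step 2 and angle between board_center's own z axis and vertical below 0.04 rad and angle between the y axis of board_center and the y axis of rest_edge, either way round below 0.07 rad and contact force between the fingers and board above 1 N and contact force between board and rest above 1 N and linear speed of board below 0.02 m/s); the arm keeps its last pose, push and grip.
It fails at once if the long board is lifted off the rest or tips (angle between board_center's own z axis and vertical above 0.15 rad or height (world z) of board_center above 0.134 m or height (world z) of board_center below 0.09 m).
It fails at once if a tool or other bystander is moved by more than 30 mm (distance of any of mallet, square, plane, tape, glue, screws, cork from where it was at the start of the episode above 0.03 m).
It also fails if it takes over 48 s, if anything falls off the work surface, if the arm or the gripper's body presses on something with over 40 N, if the wrist force passes 120 N, or if a joint passes its speed limit or range.

ROBOT

A 7-joint arm with a two-finger parallel gripper is mounted at the origin on the work surface. World frame = base frame: x ahead of the robot, y to its left, z up, the work surface at z = 0. Lengths are in m, angles in rad, forces in N, time in s.
With the tool pointing down it reaches from about 0.4 to 0.925 m from the base axis. Payload 4.1 kg.
Tool frame: the origin (TCP) lies midway between the tips of the shut fingers; the grasp point (between the pads) lies 19 mm behind it; z points along the fingers, y is the line along which they close (so a half turn about z gives the same grasp; the last joint's range is limited). The gripper opens to 85 mm and grips with 20 to 120 N. Pads are 22 mm wide; open, the fingers measure 114 mm over their backs; the gripper's body (76 mm by 85 mm) begins 54 mm behind the grasp point. The pads swing forward as they close: fully open they stand 13 mm farther back than shut.
Start: joints at [-1.423, 0.398, 0.045, 1.537, -0.019, 1.207, -0.051], TCP at [0.159, 0.63, 0.231] pointing down, gripper open.
Joint ranges: [-2.82, 2.82], [-0.49, 2.23], [-1.37, 1.46], [0, 2.46], [-1.36, 4.5], [0.23, 2], [-2.94, 2.94]. Speed limits (rad/s): [2.57, 2.57, 3.14, 3.14, 3.14, 3.14, 3.14].

INTERFACE

Orientations are given as a rotation vector (axis times angle).
In Python, from station import bot, read_camera, camera_model, workorder, boxes_of, pinpoint gives the robot as it stands.
- The arm moves only by the tool drive_tool, never from a script. Its argument "commands" is a list of rows, each a list of 4 numbers: the shift along the tool's x, y, z in mm, then the turn about the tool's z in degrees. In form: [[x, y, z, twist], ...]. A call has 1 to 5 rows; each row shifts and turns the commanded pose from where the row before left it, along the tool's axes as they then stand; what a row does not reach is not made up. A row lasts 1/10 s, in which the tool goes at most 50 mm and 8.59 degrees, less where a joint would pass 70% of its speed; a pose out of reach is approached as far as the arm can. A call is refused whole if a number of a shift passes 50 or a number of a turn 8.59, either way. A call with a gripper value outside its range is refused whole. "jaw" is the closure, from 0 (fully open) to 1 (shut), set as the call begins (left out, the last holds). The fingers move at their own pace and stop on an object; "force" is the grip in N (left out, the last holds). Time passes only in rows, so rows that do not move let the fingers close. It gives the time, the measured TCP pose, the force, the opening and the grip force at its end, in the units of the state.
- bot.read_state(): the state, without advancing time (a new reading comes with each control period).
- read_camera(name): name is "scene" or "top"; returns (picture, depth): 400x640x3 uint8, red, green, blue; 400x640 float32, m along the optical axis (not along the pixel's ray), 0 where there is no reading.
- camera_model(name): a dict with "fx", "fy", "cx", "cy" (pixels), "rvec" (rotation vector, rad) and "tvec" (3), from world to camera coordinates, as OpenCV has them. Camera axes: x right, y down, z forward; pixel columns grow to the right and rows downward; lengths in m; the calibration is good to about 2 mm. A picture is of the moment at which its call begins. camera_model takes no time and is no camera call.
- workorder.sign_off(): hands the job in; it is judged then, once.
Trained networks look in the newest picture that a camera, given by its name, has taken for a name from the list of things; names that differ only in an ending like _2 or _b are one class to them, and where a whole thing is asked for, a point or a joint stands for the part that bears it (a point fixed in the world has none). Each returns a list of dicts, best first, with "p" (0 to 1); they miss things now and then, are a little off and sometimes report something else, mostly with a low value. They report only what shows in the picture. A call takes as long as a camera call. They do not tell look-alikes from the thing itself.
- boxes_of(camera, name): "point" ([column, row] in pixels, amid what is visible of it).
- pinpoint(camera, name): "point" ([column, row] in pixels: a listed point, or the origin of a listed thing).
The state is a dict: "t": time; "qpos": joint angles; "qvel": joint speeds; "effort": joint torques, N m; "ee_pos": TCP position; "tool_rot": TCP orientation; "contact_force": force on the tool from outside, world axes, zero at the start; "ft_torque": the same for the moment, N m; "width": finger opening in m; "gripper_force": force on a finger pad.
Only numpy, scipy, OpenCV 4.12 (cv2) and the standard library are available. Lean on these libraries where they do the work, as an engineer would, in place of code of your own. Each camera call takes 0.05 s, during which the arm holds its last target. There are 200 camera calls.

## Working session

There is one attempt and no reset: what is moved stays moved. The work goes in short steps, Python scripts to look and compute and a tool call to move; the robot and the scene stay as the last step left them, time stands still between calls to the robot, and variables do not carry over. Pictures are saved under pics/ and viewed, at most 10 in all, crops included, and the job is handed in when it is done.

Besides the shell and the picture viewer there is one more tool, called as name(argument=value, ...), one argument or row to a line, values as JSON. drive_tool: Moves the arm, as the interface text tells. Its arguments: {"type":"object","properties":{"commands":{"type":"array"},"jaw":{"type":"number"},"force":{"type":"number"}},"required":["commands"]}

```bash
mkdir -p pics; ls; cat > h.py <<'E'
import numpy as np,cv2
from station import bot, read_camera, camera_model, workorder, boxes_of, pinpoint
def cam(n):
    m=camera_model(n);R=cv2.Rodrigues(np.array(m['rvec'],float))[0];return m,R,np.array(m['tvec'],float).ravel()
def onz(n,p,z):
    m,R,t=cam(n);d=R.T@np.array([(p[0]-m['cx'])/m['fx'],(p[1]-m['cy'])/m['fy'],1]);c=-R.T@t
    return c+d*(z-c[2])/d[2]
def cloud(n,D):
    m,R,t=cam(n);v,u=np.mgrid[:D.shape[0],:D.shape[1]]
    P=np.stack([(u-m['cx'])/m['fx']*D,(v-m['cy'])/m['fy']*D,D],-1)
    return (P-t)@R
def proj(n,X):
    m,R,t=cam(n);P=R@np.array(X,float)+t;return [m['fx']*P[0]/P[2]+m['cx'],m['fy']*P[1]/P[2]+m['cy']]
E
python3 - <<'E'
from h import *
for n in ['scene','top']:
    I,D=read_camera(n);cv2.imwrite(f'pics/{n}0.png',I[:,:,::-1]);np.savez(f'{n}0.npz',I=I,D=D)
    for k,z in [('board_center',.114),('board_line',.128),('reject_center',.114),('rest_edge',.1),('rest',0),('bin_floor',.004)]:
        for r in pinpoint(n,k)[:2]: print(n,k,round(r['p'],2),np.round(r['point']),np.round(onz(n,r['point'],z),3))
s=bot.read_state();print(s['t'],s['tool_rot'],s['width'])
E
```

```text
pics
scene board_center 0.65 [328. 172.] [0.476 0.115 0.114]
scene board_center 0.18 [333. 211.] [0.599 0.066 0.114]
scene board_line 0.78 [315. 176.] [0.485 0.073 0.128]
scene reject_center 0.77 [326. 136.] [0.348 0.181 0.114]
scene reject_center 0.7 [334. 204.] [0.58  0.078 0.114]
scene rest_edge 0.95 [355. 167.] [0.485 0.198 0.1  ]
scene rest 0.75 [314. 218.] [0.522 0.049 0.   ]
scene bin_floor 0.83 [151. 279.] [ 0.506 -0.404  0.004]
top board_center 0.98 [293. 220.] [0.475 0.108 0.114]
top board_line 0.74 [303. 219.] [0.477 0.08  0.128]
top reject_center 0.82 [302. 181.] [0.587 0.086 0.114]
top reject_center 0.69 [253. 297.] [0.261 0.213 0.114]
top rest_edge 0.68 [262. 208.] [0.51 0.2  0.1 ]
top rest_edge 0.24 [301. 185.] [0.579 0.088 0.1  ]
top rest 0.75 [316. 203.] [0.537 0.044 0.   ]
top rest 0.51 [209. 248.] [0.393 0.372 0.   ]
0.7 [3.86508120e-01 3.11771752e+00 2.74710665e-04] 0.08542617201120282
```

View pics/scene0.png

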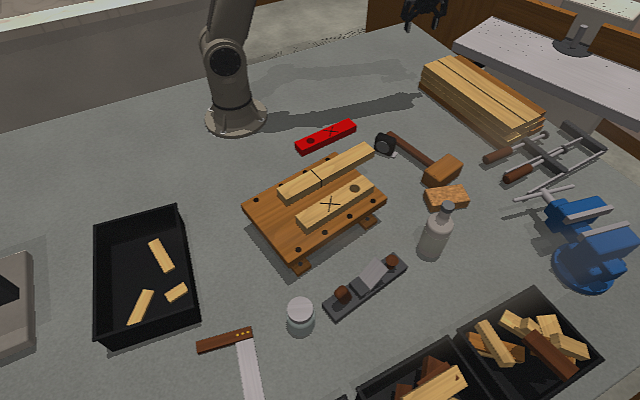

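View pics/top0.png

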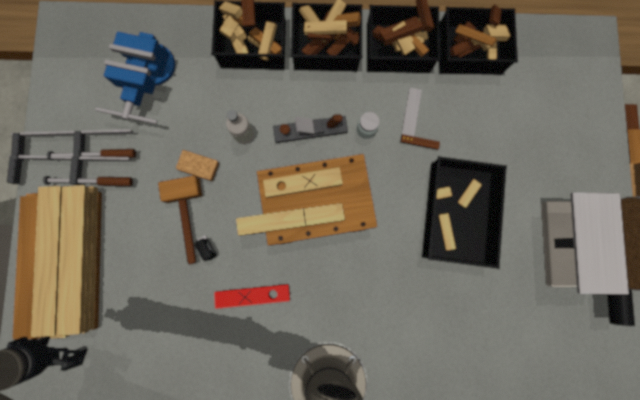

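```bash
python3 - <<'E'
from h import *
for n in ['top','scene']:
    d=np.load(n+'0.npz');P=cloud(n,d['D']);z=P[...,2];ok=d['D']>0
    m=(ok&(abs(z-.128)<.008)&(P[...,0]>.3)&(P[...,1]>-.2)&(P[...,1]<.35)).astype(np.uint8)
    c,L,st,ce=cv2.connectedComponentsWithStats(m)
    for i in range(1,c):
        if st[i,4]>150:
            q=P[L==i];r=cv2.minAreaRect((q[:,:2]*1000).astype(np.float32));print(n,st[i],np.round(q.mean(0),3),r)
    for nm,mm in [('rest',ok&(abs(z-.1)<.006)&(P[...,0]>.3)&(P[...,1]>-.25)&(P[...,1]<.3)),('binrim',ok&(abs(z-.09)<.006)&(P[...,0]>.3)&(P[...,0]<.8)&(P[...,1]<-.1)&(P[...,1]>-.7))]:
        L=cv2.connectedComponentsWithStats(mm.astype(np.uint8))
        i=1+np.argmax(L[2][1:,4]);q=P[mm if nm=='binrim' else L[1]==i];print(n,nm,len(q),np.round(q.mean(0),3),cv2.minAreaRect((q[:,:2]*1000).astype(np.float32)))
E
```

```text
top [220   2  36  26 163] [1.089 0.304 0.128] ((1079.3507080078125, 294.08441162109375), (125.86646270751953, 41.947975158691406), 47.338661193847656)
top [226 113  22  21 165] [0.745 0.274 0.127] ((751.252685546875, 275.93121337890625), (51.3311653137207, 59.827003479003906), 39.410682678222656)
top [ 263  168   79   30 1263] [0.582 0.081 0.128] ((582.152587890625, 83.65013122558594), (49.2102165222168, 219.9732208251953), 10.456123352050781)
top [ 236  204  108   32 1844] [0.476 0.118 0.128] ((476.7079162597656, 116.88821411132812), (48.70092010498047, 299.8652038574219), 9.085469245910645)
top rest 5461 [0.538 0.026 0.1  ] ((539.0209350585938, 44.266632080078125), (220.59495544433594, 320.2029113769531), 10.258347511291504)
top binrim 1327 [ 0.537 -0.374  0.09 ] ((523.768798828125, -363.1624450683594), (685.3140258789062, 348.499755859375), 68.87885284423828)
scene [ 277  141   99   61 1637] [0.48  0.107 0.128] ((476.47021484375, 116.81079864501953), (51.678001403808594, 301.8893127441406), 8.912422180175781)
scene [ 296  175   79   56 1425] [0.585 0.075 0.129] ((581.1982421875, 83.27761840820312), (51.303314208984375, 222.09375), 10.583395957946777)
scene [428 213  26  21 233] [0.762 0.266 0.128] ((757.4630737304688, 272.1092529296875), (61.09794616699219, 45.51896286010742), 34.64682388305664)
scene [561 339  28  20 231] [1.112 0.317 0.128] ((1104.6807861328125, 313.15216064453125), (58.739139556884766, 29.02555274963379), 53.40424346923828)
scene rest 5135 [0.563 0.005 0.101] ((538.2860107421875, 43.27476501464844), (222.15567016601562, 320.5323486328125), 10.36245059967041)
scene binrim 2316 [ 0.564 -0.365  0.09 ] ((522.3572387695312, -363.0591735839844), (687.7890625, 351.4698791503906), 68.85897064208984)
```

The scene picture shows the reject (X at 330,205) on the far side of the rest and the long board nearer the robot, with its line at 317,177. The target bin is at 150,275. The top view agrees: reject 302,181, board 290,219, bin 465,212. The red look-alike at 252,296 stays where it is.

```bash
cat >> h.py <<'E'
def pose():
    s=bot.read_state();R=cv2.Rodrigues(np.array(s['tool_rot']))[0];return np.array(s['ee_pos']),R,s
def plan(goal,yawy,n):
    """rows to goal (m) with tool y direction yawy (deg)"""
    p,R,s=pose();y=np.degrees(np.arctan2(R[1,1],R[0,1]));tw=-((yawy-y+180)%360-180)
    print('at',np.round(p,4),'yawy',round(y,2),'tilt',np.round(np.degrees(np.arccos(-R[2,2])),2),'twist',round(tw,2),'t',s['t'],'w',round(s['width'],4),'F',np.round(s['contact_force'],1),'gf',round(s['gripper_force'],1))
    g=np.array(goal);p=p.copy();cp=p.copy()
    for i in range(n):
        tg=p+(g-p)*(i+1)/n;sh=np.round(R.T@(tg-cp)*1000,1);t=round(tw/n,1)
        if i==n-1:t=round(tw-t*(n-1),1)
        cp=cp+R@sh/1000;R=R@cv2.Rodrigues(np.array([0,0,np.radians(t)]))[0];print([*sh.tolist(),t])
E
python3 - <<'E'
from h import *
for n in ['top','scene']:
    d=np.load(n+'0.npz');P=cloud(n,d['D']);m=(d['D']>0)&(abs(P[...,2]-.088)<.007)&(P[...,0]>.35)&(P[...,0]<.75)&(P[...,1]<-.23)&(P[...,1]>-.53)
    q=P[m];print(n,len(q),cv2.minAreaRect((q[:,:2]*1000).astype(np.float32)))
plan([.581,.083,.21],10.5,15)
E
```

```text
top 1144 ((509.3210144042969, -401.1841735839844), (210.916259765625, 309.4201965332031), 83.07978057861328)
scene 1907 ((508.184814453125, -401.2856140136719), (209.00924682617188, 311.99114990234375), 83.08911895751953)
at [0.1588 0.6304 0.2314] yawy 75.87 tilt 0.01 twist 65.37 t 0.7 w 0.0854 F [ 0.1  0.  -0.2] gf 0.0
[-36.2, -28.5, 1.4, np.float64(4.4)]
[-38.3, -25.7, 1.4, np.float64(4.4)]
[-40.1, -22.6, 1.5, np.float64(4.4)]
[-41.8, -19.5, 1.4, np.float64(4.4)]
[-43.1, -16.2, 1.4, np.float64(4.4)]
[-44.3, -12.9, 1.4, np.float64(4.4)]
[-45.1, -9.4, 1.4, np.float64(4.4)]
[-45.7, -6.0, 1.5, np.float64(4.4)]
[-46.0, -2.4, 1.4, np.float64(4.4)]
[-46.1, 1.1, 1.4, np.float64(4.4)]
[-45.8, 4.6, 1.4, np.float64(4.4)]
[-45.4, 8.2, 1.5, np.float64(4.4)]
[-44.6, 11.6, 1.4, np.float64(4.4)]
[-43.6, 15.0, 1.4, np.float64(4.4)]
[-42.3, 18.3, 1.4, np.float64(3.8)]
```

drive_tool(
  commands=[
    [-36,-28.5,1,4.4],
    [-38,-26,1,4.4],
    [-40,-23,1,4.4],
    [-42,-19.5,1,4.4],
    [-43,-16,1,4.4],
  ],
  jaw=0,
)

```text
t: 1.2
ee_pos: [0.2999, 0.446, 0.2266]
tool_rot: [0.979, 2.985, 0.001]
contact_force: [1.1, 0.9, 0.6]
width: 0.0853
gripper_force: 0.0
```

drive_tool(
  commands=[
    [-44,-13,2,4.4],
    [-45,-9.5,2,4.4],
    [-46,-6,2,4.4],
    [-46,-2.5,2,4.4],
    [-46,1,2,4.4],
  ],
)

```text
t: 1.7
ee_pos: [0.4402, 0.2634, 0.2167]
tool_rot: [1.53, 2.743, 0.002]
contact_force: [1.2, 0.6, -0.4]
width: 0.0852
gripper_force: 0.0
```

drive_tool(
  commands=[
    [-46,4.6,2,4.4],
    [-45,8,2,4.4],
    [-45,11.6,2,4.4],
    [-44,15,2,4.4],
    [-42,18,2,3.8],
  ],
)

```text
t: 2.2
ee_pos: [0.5807, 0.0806, 0.2066]
tool_rot: [2.013, 2.412, 0.002]
contact_force: [1.0, 0.5, 1.4]
width: 0.0852
gripper_force: 0.0
```

drive_tool(
  commands=[
    [0,0,0,0],
    [0,0,0,0],
  ],
)

```text
t: 2.4
ee_pos: [0.5799, 0.0807, 0.2062]
tool_rot: [-2.013, -2.412, 0.0]
contact_force: [-0.2, 1.2, 0.3]
width: 0.0853
gripper_force: 0.0
```

```bash
python3 - <<'E'
from h import *
plan([.5815,.083,.105],10.5,4)
E
```

```text
at [0.5799 0.0807 0.2062] yawy 10.31 tilt 0.02 twist -0.19 t 2.4 w 0.0853 F [-0.2  1.2  0.3] gf 0.0
[0.5, 0.5, 25.3, np.float64(-0.0)]
[0.5, 0.5, 25.3, np.float64(-0.0)]
[0.5, 0.5, 25.3, np.float64(-0.0)]
[0.5, 0.5, 25.3, np.float64(-0.2)]
```

drive_tool(
  commands=[
    [0.5,0.5,25,0],
    [0.5,0.5,25,0],
    [0.5,0.5,25,0],
    [0.5,0.5,25,0],
    [0,0,0,0],
  ],
)

```text
t: 2.9
ee_pos: [0.5776, 0.0865, 0.1031]
tool_rot: [-2.002, -2.414, 0.008]
contact_force: [-0.9, 1.2, 0.1]
width: 0.0852
gripper_force: 0.0
```

drive_tool(
  commands=[
    [0,0,0,0],
    [0,0,0,0],
    [0,0,0,0],
    [0,0,0,0],
    [0,0,0,0],
  ],
  jaw=1,
  force=60,
)

```text
t: 3.4
ee_pos: [0.5825, 0.0848, 0.1083]
tool_rot: [2.008, 2.414, 0.005]
contact_force: [-0.5, 0.1, 6.8]
width: 0.0469
gripper_force: 65.5
```

drive_tool(
  commands=[
    [0,0,0,0],
    [0,0,0,0],
    [0,0,0,0],
  ],
)

```text
t: 3.7
ee_pos: [0.5825, 0.0848, 0.1083]
tool_rot: [2.009, 2.414, 0.005]
contact_force: [-1.1, -0.2, 7.4]
width: 0.0469
gripper_force: 65.5
```

drive_tool(
  commands=[
    [0,0,-25,0],
    [0,0,-35,0],
    [0,0,-40,0],
    [0,0,-10,0],
    [0,0,0,0],
  ],
)

```text
t: 4.2
ee_pos: [0.5822, 0.0844, 0.2179]
tool_rot: [2.008, 2.413, 0.005]
contact_force: [-0.1, 0.5, -1.8]
width: 0.0472
gripper_force: 64.7
```

```bash
python3 - <<'E'
from h import *
plan([.509,-.401,.20],-97,15)
E
```

```text
at [0.5822 0.0844 0.2179] yawy 10.46 tilt 0.22 twist 107.46 t 4.2 w 0.0472 F [-0.1  0.5 -1.8] gf 64.7
[-30.9, -10.7, 1.1, np.float64(7.2)]
[-32.1, -6.7, 1.2, np.float64(7.2)]
[-32.6, -2.6, 1.1, np.float64(7.2)]
[-32.7, 1.4, 1.1, np.float64(7.2)]
[-32.2, 5.6, 1.2, np.float64(7.2)]
[-31.4, 9.5, 1.1, np.float64(7.2)]
[-29.8, 13.4, 1.1, np.float64(7.2)]
[-28.0, 17.0, 1.2, np.float64(7.2)]
[-25.6, 20.4, 1.1, np.float64(7.2)]
[-22.8, 23.5, 1.1, np.float64(7.2)]
[-19.7, 26.1, 1.1, np.float64(7.2)]
[-16.3, 28.4, 1.2, np.float64(7.2)]
[-12.6, 30.2, 1.1, np.float64(7.2)]
[-8.7, 31.5, 1.1, np.float64(7.2)]
[-4.7, 32.4, 1.2, np.float64(6.7)]
```

drive_tool(
  commands=[
    [-31,-11,1,7.2],
    [-32,-7,1,7.2],
    [-33,-2.5,1,7.2],
    [-33,1.5,1,7.2],
    [-32,5.5,1,7.2],
  ],
)

```text
t: 4.7
ee_pos: [0.5544, -0.0789, 0.2088]
tool_rot: [-2.66, -1.667, 0.005]
contact_force: [0.2, 0.3, -1.1]
width: 0.0467
gripper_force: 64.6
```

drive_tool(
  commands=[
    [-31,9.5,1,7.2],
    [-30,13.5,1,7.2],
    [-28,17,1,7.2],
    [-25.5,20.5,1,7.2],
    [-23,23.5,1,7.2],
  ],
)

```text
t: 5.2
ee_pos: [0.5304, -0.2402, 0.2038]
tool_rot: [-3.045, -0.764, 0.005]
contact_force: [-0.1, -0.5, -2.2]
width: 0.0467
gripper_force: 64.6
```

drive_tool(
  commands=[
    [-20,26,1,7.2],
    [-16,28.5,1,7.2],
    [-12.5,30,1,7.2],
    [-9,31.5,1,7.2],
    [-5,32.5,1,6.7],
  ],
)

```text
t: 5.7
ee_pos: [0.5058, -0.4016, 0.1983]
tool_rot: [-3.133, 0.201, 0.006]
contact_force: [-0.1, 0.0, -1.7]
width: 0.0466
gripper_force: 64.6
```

drive_tool(
  commands=[
    [0,0,0,0],
    [0,0,0,0],
  ],
)

```text
t: 5.9
ee_pos: [0.5054, -0.4015, 0.1988]
tool_rot: [-3.134, 0.196, 0.006]
contact_force: [-0.6, 0.3, -1.9]
width: 0.0464
gripper_force: 64.6
```

```bash
python3 - <<'E'
from h import *
I,D=read_camera('top');cv2.imwrite('pics/top1.png',I[:,:,::-1])
plan([.509,-.401,.045],-97,4)
E
```

```text
at [ 0.5065 -0.4004  0.1991] yawy -97.02 tilt 0.21 twist -0.02 t 5.95 w 0.0464 F [ 0.4 -0.  -2.2] gf 64.6
[0.8, 0.2, 38.5, np.float64(-0.0)]
[0.7, 0.1, 38.5, np.float64(-0.0)]
[0.8, 0.2, 38.5, np.float64(-0.0)]
[0.7, 0.2, 38.6, np.float64(-0.0)]
```

View pics/top1.png

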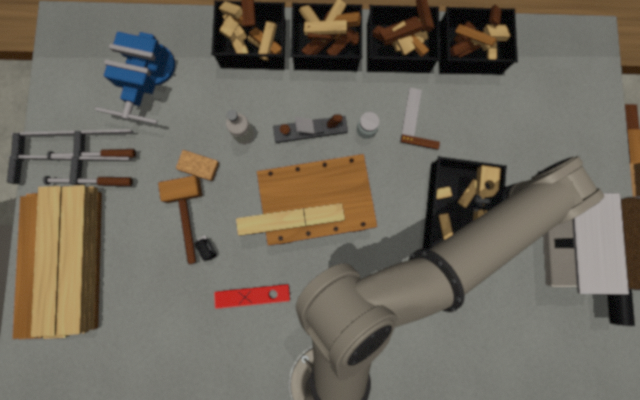

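The reject hangs over the bin along its long axis, with the hole end at 488,180. I'll lower it now.

drive_tool(
  commands=[
    [0,0,45,0],
    [0,0,45,0],
    [0,0,45,0],
    [0,0,28,0],
    [0,0,5,0],
  ],
)

```text
t: 6.45
ee_pos: [0.5057, -0.3968, 0.0284]
tool_rot: [-3.129, 0.188, 0.01]
contact_force: [0.9, 0.1, -1.8]
width: 0.0465
gripper_force: 64.4
```

drive_tool(
  commands=[
    [0,0,0,0],
    [0,0,0,0],
    [0,0,0,0],
  ],
)

```text
t: 6.75
ee_pos: [0.5083, -0.4025, 0.0354]
tool_rot: [3.134, -0.192, 0.005]
contact_force: [-0.5, -0.1, -2.4]
width: 0.0466
gripper_force: 64.5
```

drive_tool(
  commands=[
    [0,0,0,0],
    [0,0,0,0],
    [0,0,0,0],
    [0,0,0,0],
    [0,0,0,0],
  ],
  jaw=0,
)

```text
t: 7.25
ee_pos: [0.5071, -0.4017, 0.0334]
tool_rot: [3.136, -0.193, 0.0]
contact_force: [0.4, 0.4, -0.5]
width: 0.0854
gripper_force: 0.0
```

drive_tool(
  commands=[
    [0,0,-30,0],
    [0,0,-45,0],
    [0,0,-45,0],
    [0,0,-45,0],
    [0,0,-15,0],
  ],
)

```text
t: 7.75
ee_pos: [0.5081, -0.404, 0.2185]
tool_rot: [3.131, -0.193, 0.01]
contact_force: [-0.3, -1.4, 0.1]
width: 0.0853
gripper_force: 0.0
```

```bash
python3 - <<'E'
from h import *
c=np.array([.4767,.1169]);a=np.radians(9.0);y=np.array([-np.sin(a),np.cos(a)])
g=c-y*.115;print(g)
plan([*g,.2],9,15)
E
```

```text
[0.49468996 0.00331584]
at [ 0.5081 -0.404   0.2185] yawy -97.06 tilt 0.45 twist -106.06 t 7.75 w 0.0853 F [-0.3 -1.4  0.1] gf 0.0
[-4.2, -26.8, 1.1, np.float64(-7.1)]
[-0.9, -27.2, 1.1, np.float64(-7.1)]
[2.5, -27.1, 1.1, np.float64(-7.1)]
[5.8, -26.5, 1.1, np.float64(-7.1)]
[9.0, -25.7, 1.1, np.float64(-7.1)]
[12.1, -24.3, 1.1, np.float64(-7.1)]
[15.1, -22.6, 1.1, np.float64(-7.1)]
[17.7, -20.6, 1.1, np.float64(-7.1)]
[20.2, -18.2, 1.1, np.float64(-7.1)]
[22.2, -15.6, 1.0, np.float64(-7.1)]
[24.0, -12.8, 1.1, np.float64(-7.1)]
[25.4, -9.7, 1.1, np.float64(-7.1)]
[26.4, -6.4, 1.1, np.float64(-7.1)]
[27.0, -3.2, 1.1, np.float64(-7.1)]
[27.2, 0.2, 1.1, np.float64(-6.7)]
```

drive_tool(
  commands=[
    [-4,-27,1,-7.1],
    [-1,-27,1,-7.1],
    [2.5,-27,1,-7.1],
    [6,-26.5,1,-7.1],
    [9,-25.5,1,-7.1],
  ],
)

```text
t: 8.25
ee_pos: [0.5023, -0.2646, 0.2075]
tool_rot: [-3.042, -0.78, 0.001]
contact_force: [0.8, 0.1, -0.1]
width: 0.0858
gripper_force: 0.0
```

drive_tool(
  commands=[
    [12,-24.5,1,-7.1],
    [15,-22.5,1,-7.1],
    [17.5,-20.5,1,-7.1],
    [20,-18,1,-7.1],
    [22,-15.5,1,-7.1],
  ],
)

```text
t: 8.75
ee_pos: [0.4974, -0.1298, 0.2027]
tool_rot: [-2.66, -1.67, 0.001]
contact_force: [0.5, -0.7, -0.3]
width: 0.0851
gripper_force: 0.0
```

drive_tool(
  commands=[
    [24,-13,1,-7.1],
    [25.5,-9.5,1,-7.1],
    [26.5,-6.5,1,-7.1],
    [27,-3,1,-7.1],
    [27,0,1,-6.7],
  ],
)

```text
t: 9.25
ee_pos: [0.4927, 0.006, 0.1978]
tool_rot: [-2.033, -2.394, 0.001]
contact_force: [0.3, -0.2, -0.3]
width: 0.0856
gripper_force: 0.0
```

drive_tool(
  commands=[
    [0,0,0,0],
    [0,0,0,0],
    [0,0,0,0],
  ],
)

```text
t: 9.55
ee_pos: [0.4932, 0.0036, 0.1981]
tool_rot: [2.042, 2.387, -0.001]
contact_force: [0.0, -0.0, -0.2]
width: 0.0854
gripper_force: 0.0
```

```bash
python3 - <<'E'
from h import *
plan([.4947,.0033,.113],9,4)
I,D=read_camera('top');P=cloud('top',D);q=P[(D>0)&(P[...,0]>.38)&(P[...,0]<.64)&(P[...,1]<-.3)&(P[...,1]>-.5)&(P[...,2]>.03)&(P[...,2]<.07)]
print(len(q),np.round(q.mean(0),3),cv2.minAreaRect((q[:,:2]*1000).astype(np.float32)))
cv2.imwrite('pics/top2.png',I[:,:,::-1])
E
```

```text
at [0.4932 0.0036 0.1981] yawy 8.92 tilt 0.04 twist -0.08 t 9.55 w 0.0854 F [ 0.  -0.  -0.2] gf 0.0
[-0.1, 0.4, 21.3, np.float64(-0.0)]
[-0.1, 0.3, 21.3, np.float64(-0.0)]
[-0.2, 0.4, 21.2, np.float64(-0.0)]
[-0.1, 0.4, 21.3, np.float64(-0.1)]
1597 [ 0.502 -0.406  0.043] ((509.74700927734375, -399.4732360839844), (202.69952392578125, 235.4775848388672), 82.31334686279297)
```

View pics/top2.png

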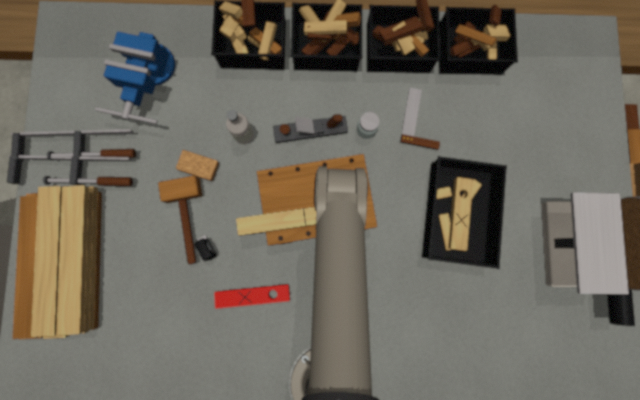

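The reject lies flat in the bin at about 462,213. Next I'll grip the long board's tail.

drive_tool(
  commands=[
    [0,0.4,22,0],
    [0,0.4,22,0],
    [0,0.3,22,0],
    [0,0.3,19,0],
    [0,0,0,0],
  ],
)

```text
t: 10.1
ee_pos: [0.4927, 0.0038, 0.1112]
tool_rot: [-2.04, -2.385, 0.007]
contact_force: [-1.0, 0.2, -0.7]
width: 0.0855
gripper_force: 0.0
```

drive_tool(
  commands=[
    [0,0,0,0],
    [0,0,0,0],
    [0,0,0,0],
    [0,0,0,0],
    [0,0,0,0],
  ],
  jaw=1,
  force=60,
)

```text
t: 10.6
ee_pos: [0.4959, 0.0049, 0.1148]
tool_rot: [2.038, 2.389, 0.003]
contact_force: [-0.5, -0.4, 5.1]
width: 0.0465
gripper_force: 62.7
```

drive_tool(
  commands=[
    [0,0,0,0],
    [0,0,0,0],
    [0,0,0,0],
  ],
)

```text
t: 10.9
ee_pos: [0.4959, 0.0049, 0.1148]
tool_rot: [2.038, 2.389, 0.003]
contact_force: [0.1, -1.1, 5.9]
width: 0.0463
gripper_force: 62.7
```

```bash
cat >> h.py <<'E'
def board():
    a=np.radians(10.3);ry=np.array([-np.sin(a),np.cos(a)]);e=np.array([.5387,.0438])+.16*ry
    for n in ['top','scene']:
        I,D=read_camera(n);P=cloud(n,D);m=(D>0)&(abs(P[...,2]-.128)<.008)&(P[...,0]>.38)&(P[...,0]<.55)&(P[...,1]>-.06)&(P[...,1]<.45)
        m&=(I[...,0]>I[...,2].astype(int)+25)
        c,L,st,_=cv2.connectedComponentsWithStats(m.astype(np.uint8));q=P[L==1+np.argmax(st[1:,4])];r=cv2.minAreaRect((q[:,:2]*1000).astype(np.float32))
        (w,h),an=r[1],r[2];an=an if h>w else an-90;A=np.radians(an);y=np.array([-np.sin(A),np.cos(A)])
        # outer end robust: extreme along y
        s=q[:,:2]@y;out=np.array(r[0])/1000+y*max(w,h)/2000;ln=out-.19*y
        qi=np.linalg.lstsq(np.c_[q[:,:2],np.ones(len(q))],q[:,2],rcond=None)[0]
        print(n,np.round(r[0],1),np.round(r[1],1),'yaw',round(an,2),'line-edge y(mm)',round(1000*(ln-e)@ry,1),'slopes',np.round(qi[:2],3),'z',round(q[:,2].mean(),4))
        b=pinpoint(n,'board_line')[:1]
        if b: 
            X=onz(n,b[0]['point'],.128);print('  net',round(b[0]['p'],2),np.round(1000*(X[:2]-e)@ry,1))
        cv2.imwrite(f'pics/{n}_last.png',I[:,:,::-1])
E
python3 - <<'E'
from h import *
board();plan([.4947,.0033,.113],9,1)
E
```

```text
top [470.7 158.6] [ 48.5 215.9] yaw 9.66 line-edge y(mm) -116.9 slopes [0.01  0.001] z 0.128
scene [472.1 151.8] [ 50.4 229.7] yaw 9.68 line-edge y(mm) -117.0 slopes [-0.04  -0.008] z 0.1285
  net 0.65 121.0
at [0.4959 0.0049 0.1148] yawy 9.07 tilt 0.15 twist 0.07 t 11.1 w 0.0464 F [-0.5 -0.5  5.9] gf 62.7
[-1.4, -1.4, 1.8, np.float64(0.1)]
```

drive_tool(
  commands=[
    [6,0,1,-0.2],
    [10,-0.2,0,-0.2],
    [10,-0.2,0,-0.2],
    [10,-0.2,0,0],
    [10,-0.2,0,0],
  ],
  force=80,
)

```text
t: 11.6
ee_pos: [0.4897, 0.047, 0.115]
tool_rot: [2.024, 2.393, 0.003]
contact_force: [1.2, -8.5, 10.3]
width: 0.0457
gripper_force: 81.8
```

drive_tool(
  commands=[
    [10,-0.2,1,0],
    [10,-0.2,0,0],
    [10,-0.2,0,0],
    [6,-0.2,0,0],
    [0,0,0,0],
  ],
)

```text
t: 12.1
ee_pos: [0.484, 0.0822, 0.115]
tool_rot: [2.022, 2.393, 0.005]
contact_force: [0.9, -8.5, 16.3]
width: 0.0461
gripper_force: 82.6
```

```bash
python3 - <<'E'
from h import *
board();plan([.4947,.0033,.113],9,1)
E
```

```text
top [454.5 250.8] [ 48. 184.] yaw 10.43 line-edge y(mm) -39.3 slopes [0.017 0.003] z 0.128
  net 0.95 -44.8
scene [457.  231.3] [ 51.9 224.8] yaw 10.3 line-edge y(mm) -38.5 slopes [-0.043 -0.009] z 0.1284
  net 0.6 -43.3
at [0.484  0.0822 0.115 ] yawy 9.61 tilt 0.51 twist 0.61 t 12.3 w 0.0461 F [ 0.9 -7.9 16.9] gf 82.6
[-79.5, -2.6, 2.2, np.float64(0.6)]
```

drive_tool(
  commands=[
    [8,-0.2,0,0],
    [8,-0.2,0,0],
    [8,-0.2,0,0],
    [8,-0.2,0,0],
    [0,0,0,0],
  ],
)

```text
t: 12.8
ee_pos: [0.4778, 0.1136, 0.1149]
tool_rot: [2.022, 2.394, 0.005]
contact_force: [1.1, -9.3, 16.9]
width: 0.0458
gripper_force: 82.7
```

drive_tool(
  commands=[
    [0,0,0,0],
    [0,0,0,0],
  ],
)

```text
t: 13.0
ee_pos: [0.4778, 0.1136, 0.1149]
tool_rot: [2.023, 2.394, 0.006]
contact_force: [1.2, -8.5, 16.9]
width: 0.0458
gripper_force: 82.7
```

```bash
python3 - <<'E'
from h import *
board();plan([.4947,.0033,.113],9,1)
# line direct: darkness profile along the board axis, initial & now
a=np.radians(10.3);ry=np.array([-np.sin(a),np.cos(a)]);rx=np.array([ry[1],-ry[0]]);e=np.array([.5387,.0438])+.16*ry
ims=[]
for n in ['top','scene']:
    now=cv2.imread(f'pics/{n}_last.png')
    for lab,I,off,yaw,c in [('init',cv2.imread(f'pics/{n}0.png'),-.117,9.0,(.4767,.1169)),('now',now,-.005,10.3,None)]:
        A=np.radians(yaw);y=np.array([-np.sin(A),np.cos(A)]);x=np.array([y[1],-y[0]])
        if c is None:
            s0=pose()[0][:2];l=s0+.075*y
        else: l=np.array(c)-.04*y
        S=np.arange(-.03,.03,.001)
        pr=[np.mean([cv2.getRectSubPix(I.astype(np.float32),(1,1),tuple(map(float,proj(n,[*(l+s*y+w*x),.128])))).mean() for w in np.arange(-.016,.017,.004)]) for s in S]
        d=np.median(pr)-np.array(pr);k=np.argmax(d);w=d[max(0,k-4):k+5].clip(0);s=(S[max(0,k-4):k+5]*w).sum()/w.sum()
        print(n,lab,'dark',round(d[k],1),'line rel edge mm',round(1000*(l+s*y-e)@ry,1))
    u,v=map(int,proj(n,[*e,.1]));ims.append(cv2.resize(now[v-50:v+50,u-65:u+65],(780,600),interpolation=cv2.INTER_CUBIC))
    cv2.imwrite(f'pics/{n}_crop.png',ims[-1])
E
```

```text
top [447.4 289.5] [ 48.5 168.4] yaw 10.38 line-edge y(mm) -7.7 slopes [0.013 0.001] z 0.128
  net 0.92 -6.2
scene [450.8 264.4] [ 51.5 221. ] yaw 10.93 line-edge y(mm) -6.7 slopes [-0.036 -0.007] z 0.1284
at [0.4778 0.1136 0.1149] yawy 9.59 tilt 0.48 twist 0.59 t 13.2 w 0.0457 F [ 1.4 -9.3 16.2] gf 82.7
[-111.6, -1.7, 2.3, np.float64(0.6)]
top init dark 29.5 line rel edge mm -117.9
top now dark 11.4 line rel edge mm -14.5
scene init dark 87.9 line rel edge mm -117.2
scene now dark 72.3 line rel edge mm -33.5
```

View pics/scene_crop.png

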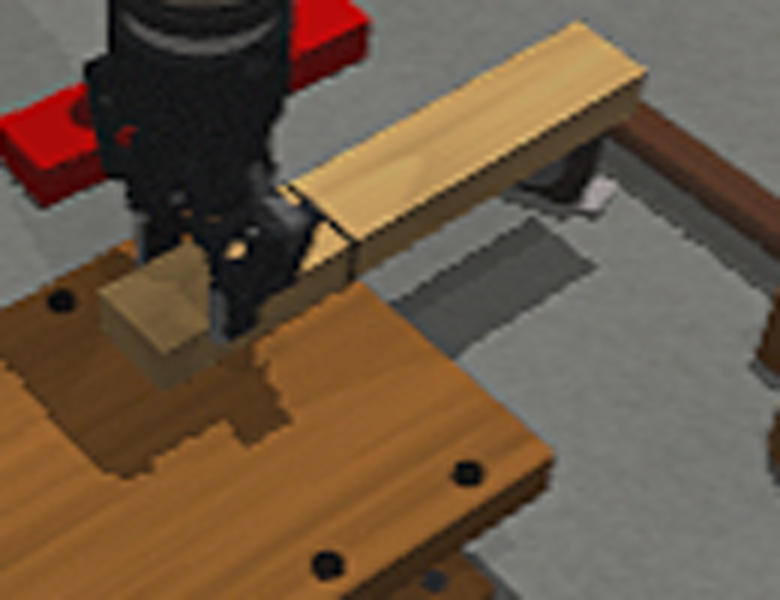

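View pics/top_crop.png

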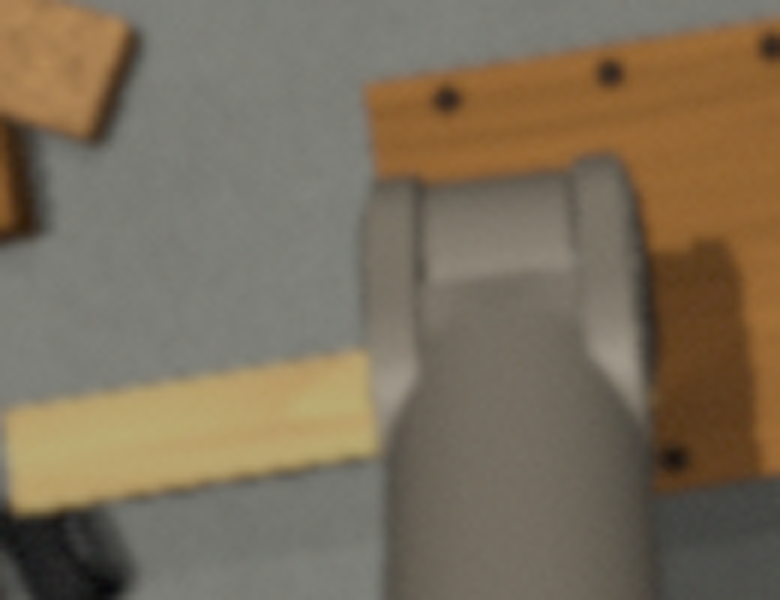

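The scene crop shows the board flat, with its line (350,260 on the side face) just short of the rest's edge. It still needs about 7 mm.

drive_tool(
  commands=[
    [3.5,0,0,0],
    [3.5,0,0,0],
    [0,0,0,0],
    [0,0,0,0],
    [0,0,0,0],
  ],
)

```text
t: 13.7
ee_pos: [0.4768, 0.1193, 0.1149]
tool_rot: [2.023, 2.392, 0.004]
contact_force: [1.0, -10.9, 17.6]
width: 0.0457
gripper_force: 82.7
```

```bash
python3 - <<'E'
from h import *
board();plan([.4947,.0033,.113],9,1)
n='scene';I=cv2.imread('pics/scene_last.png').astype(np.float32)
a=np.radians(10.3);ry=np.array([-np.sin(a),np.cos(a)]);rx=np.array([ry[1],-ry[0]]);e=np.array([.5387,.0438])+.16*ry
A=np.radians(10.4);y=np.array([-np.sin(A),np.cos(A)]);x=np.array([y[1],-y[0]])
p=pose()[0][:2];p0=p+y*((e-p)@ry)
for w in [.012,.016,.02]:
  S=np.arange(-.02,.03,.001);pr=np.array([cv2.getRectSubPix(I,(1,1),tuple(map(float,proj(n,[*(p0+s*y+w*x),.128])))).mean() for s in S])
  d=(np.median(pr)-pr);k=d.argmax();print(w,round(1000*S[k],1),d[k].round())
u,v=map(int,proj(n,[*p0,.11]));cv2.imwrite('pics/fin.png',cv2.resize(I[v-30:v+30,u-40:u+40].astype(np.uint8),(640,480),interpolation=cv2.INTER_CUBIC))
E
```

```text
top [446.  297.2] [ 48.5 166.3] yaw 10.32 line-edge y(mm) -0.9 slopes [0.004 0.001] z 0.128
  net 0.89 2.7
scene [452.1 260.3] [ 51.4 243.3] yaw 10.45 line-edge y(mm) 0.2 slopes [-0.048 -0.009] z 0.1283
  net 0.84 -9.6
at [0.4767 0.1193 0.1149] yawy 9.55 tilt 0.5 twist 0.55 t 13.9 w 0.0457 F [  1.3 -11.7  17.9] gf 82.7
[-117.4, -1.5, 2.5, np.float64(0.5)]
0.012 -20.0 122.0
0.016 -1.0 72.0
0.02 -1.0 76.0
```

View pics/fin.png

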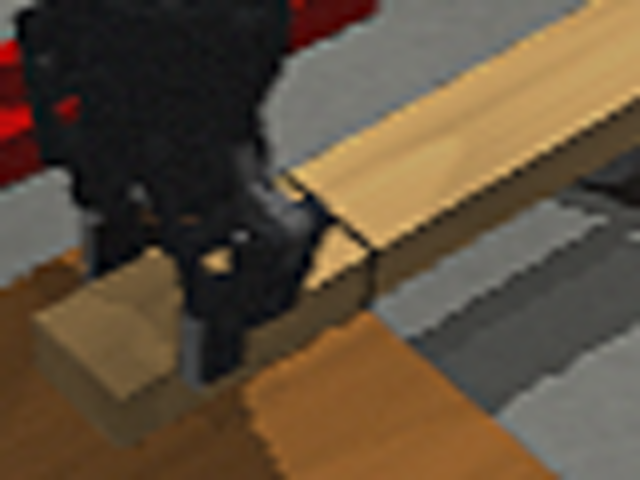

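The side-face line (372,275) now meets the rest's corner (372,310). The measured offset is −1 to 0 mm, and the board is flat and pressed down.

```bash
python3 -c "
from h import *
print(workorder.sign_off())"
```

```text
the job is handed in; nothing more can be done
None
```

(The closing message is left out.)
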